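# Start the bench supply from its control box

## Task

Start the bench supply from its control box, one control after the other: first press down the raised end of the rocker switch until it has rocked right over, then press the square key fully down so that it stays in, and last press the small round button fully down for a moment and let it come back up. Do not press the wide mushroom-headed stop button, and leave the loose parts lying round the box where they are.

Things in the scene. Friction and masses are not known exactly. Their poses are not given: they have to be found in the camera images.
- console: grey control box with aluminium top, fixed, 112 (x) x 304 (y) x 52 (z) mm; origin at the centre of its underside, x to its rear (away from the robot), y along its length, z up. On top are four black plates, 3 mm thick, in a row at y = -105, -35, 35 and 105 mm, each with one grey control at its centre; which control is in which place varies.
- rocker_raised_end (a point): rocker switch, 28 mm wide, 56 mm long (along the box's x), two facets in a shallow V over the pivot at the plate's centre. Off: front facet level, 10 mm above the box's top; rear facet rising to 20 mm at its rear end. This point lies on the rear facet, 16 mm from the pivot: press it straight down; it sinks 6 mm until the rear facet is level.
- rocker (a joint): angle of the rocker in rad: 0 (at the start at most 0.03) = off, rear end raised; 0.36 = on, rear end down against its stop. Takes about 3 N at the raised end and stays where it is left
- key_top (a point): square key, 34 x 34 mm, centre of its flat top, 17 mm above the box's top when up; latching: it goes down 6 mm against about 3.5 N of friction and stays where it is left; z axis up
- key (a joint): how far the square key is down, m: 0 = up, 0.006 = fully down
- start_top (a point): small round button (start), 25 mm in diameter, centre of its flat top, 17 mm above the box's top when up; it goes down 6 mm, springs back when released and takes 5 N to be fully down; z axis up
- start (a joint): how far the small round button is down, m: 0 = up, 0.006 = fully down
- stop_top (a point): wide mushroom-headed stop button, head 42 mm in diameter, centre of its top, 27 mm above the box's top; springs back; not to be pressed
- stop (a joint): how far the stop button is down, m: 0 = up, 0.005 = fully down
- nozzle_jar: small jar with a black lid, 45 mm in diameter, 43 mm high, loose, near the box's right end; origin at the centre of its underside. Farther right, headsets hang over the rear of the worktop beside the copier: keep the arm clear of them
- gear_a: printed spur gear, 41 mm in diameter, 14 mm high, lying loose in front of the box; origin at the centre of its underside
- flush_cutter: small flush cutter, 96 x 61 x 12 mm, lying loose in front of the box; origin under its pivot, on the worktop
- knob_a: small black clamp knob, 35 mm in diameter, 33 mm high, loose, near the box's left end; origin at the centre of its underside

How it is judged:
By the outcome, as a careful person would: the job done as asked, in the order asked, and still so for the second after the job is handed in, with the robot touching nothing.
It also fails if it takes over 48 s, if anything falls off the work surface, if the arm or the gripper's body presses on something with over 40 N, if the wrist force passes 120 N, or if a joint passes its speed limit or range.

## Robot

A 6-joint arm with a two-finger parallel gripper is mounted at the origin on a cart in front of the work surface, level with it; the furniture and walls round the work are solid. World frame = base frame: x ahead of the robot, y to its left, z up, the work surface at z = 0. Lengths are in m, angles in rad, forces in N, time in s.
With the tool pointing down it reaches from about 0.3 to 0.875 m from the base axis. Payload 6.4 kg.
Tool frame: the origin (TCP) lies at the very end of the fingers, on their centre line; the grasp point (between the pads) lies 19 mm behind it; z points along the fingers, y is the line along which they close (so a half turn about z gives the same grasp; the last joint's range is limited). The gripper opens to 88 mm and grips with 3 to 60 N. Pads are 18 mm wide; open, the fingers measure 123 mm over their backs; the gripper's body (75 mm by 187 mm) begins 45 mm behind the grasp point.
Start: joints at [1.013, 0.181, 1.607, -0, 1.354, -0.206], TCP at [0.198, 0.54, 0.239] pointing down, gripper open.
Joint ranges: [-2.99, 2.99], [-0.89, 2.07], [0.3, 2.58], [-1.14, 4.28], [0, 2.63], [-3.12, 3.12]. Speed limits (rad/s): [2.57, 2.57, 3.01, 3.14, 3.14, 3.14].

## Interface

Orientations are given as [roll, pitch, yaw] about the fixed x, y, z axes, in that order (R = Rz(yaw) Ry(pitch) Rx(roll)).
In Python, from plant import bot gives the robot as it stands.
- The arm moves only by the tool send_rows, never from a script. Its argument "series" is a list of rows, each an object with "turn": the turn, a rotation vector about the tool's x, y, z as a fraction of full scale, a list of three; "offset": the shift along the tool's x, y, z as a fraction of full scale, a list of three; "fingers": the opening, from -1 (shut) to 1 (fully open). A call has 1 to 12 rows; each row is the pose to reach, as a shift and turn from the pose commanded when the call began, along the tool's axes at that moment; what a row does not reach only later rows make up. Full scale, the value 1, is 250 mm for a shift and 1.5 rad for a turn. A row lasts 1/12 s, in which the tool goes at most 41.7 mm and 7.16 degrees, less where a joint would pass 70% of its speed; a pose out of reach is approached as far as the arm can. A call with a number of a shift or a turn outside -1 to 1 is refused whole. A call with a gripper value outside its range is refused whole. The fingers move at their own pace and stop on an object; "force" is the grip in N (left out, the last holds). Time passes only in rows, so rows that repeat a pose let the fingers close. It gives the time, the measured TCP pose, the force, the opening and the grip force at its end, in the units of the state.
- bot.get_obs(): the state, without advancing time (a new reading comes with each control period).
- bot.snapshot(name): name is "scene" or "top"; returns a dict with "color" (400x640x3 uint8, blue, green, red), "range_z" (400x640 float32, m along the optical axis (not along the pixel's ray), 0 where there is no reading), "fx", "fy", "cx", "cy" (pixels), "xyz" and "orientation" of the camera in the world. Camera axes: x right, y down, z forward; pixel columns grow to the right and rows downward; lengths in m; the calibration is good to about 2 mm. A picture is of the moment at which its call begins.
- bot.finish_job(): hands the job in; it is judged then, once.
The state is a dict: "clock": time; "joint_positions": joint angles; "joint_velocities": joint speeds; "joint_torque": joint torques, N m; "tcp_pos": TCP position; "eef_rot": TCP orientation; "wrist_force": force on the tool from outside, world axes, zero at the start; "moment": the same for the moment, N m; "finger_gap": finger opening in m; "grip_force": force on a finger pad.
Only numpy, scipy, OpenCV 4.12 (cv2) and the standard library are available. Lean on these libraries where they do the work, as an engineer would, in place of code of your own. Each camera call takes 0.05 s, during which the arm holds its last target. There are 200 camera calls.

## Working session

There is one attempt and no reset: what is moved stays moved. The work goes in short steps, Python scripts to look and compute and a tool call to move; the robot and the scene stay as the last step left them, time stands still between calls to the robot, and variables do not carry over. Pictures are saved under pics/ and viewed, at most 10 in all, crops included, and the job is handed in when it is done.

Besides the shell and the picture viewer there is one more tool, called after "Emit:" as a command line: name --argument value ..., lists and objects as JSON in quotes. send_rows: Moves the arm, as the interface text tells. Shift numbers are shares of 250 mm and turn numbers shares of 1.5 rad, none past 1 either way. Its arguments: {"type":"object","properties":{"series":{"type":"array"},"force":{"type":"number"}},"required":["series"]}

```bash
mkdir -p pics
cat > h.py <<'E'
import numpy as np, cv2
from scipy.spatial.transform import Rotation as R
from plant import bot
def snap(n):
    s=bot.snapshot(n); np.savez('last_'+n+'.npz',**{k:np.array(v) for k,v in s.items()}); return s
def cloud(s):
    v,u=np.mgrid[0:400,0:640]; z=s['range_z']
    p=np.stack([(u-s['cx'])/s['fx']*z,(v-s['cy'])/s['fy']*z,z],-1)
    o=np.array(s['orientation'])
    M=o if o.shape==(3,3) else (R.from_euler('xyz',o) if o.size==3 else R.from_quat(o)).as_matrix()
    return p@M.T+np.array(s['xyz'])
E
python3 - <<'E'
from h import *
for n in('scene','top'):
    s=snap(n); cv2.imwrite(f'pics/{n}0.png',s['color']); print(n,s['xyz'],s['orientation'],s['fx'])
    P=cloud(s); z=P[...,2]; print(np.nanmedian(z[s['range_z']>0]))
print(bot.get_obs())
E
```

```text
scene [ 0.21260625 -0.43314308  0.80782227] [-2.46261337 -0.0053987  -0.4791908 ] 404.10186877489866
-0.00036857820331293034
top [0.35166287 0.08308051 1.03749991] [-3.02075704  0.0047765  -1.58461024] 410.1300268845946
0.0011536841057691039
{'clock': 0.1, 'joint_positions': array([ 1.01272996e+00,  1.81458987e-01,  1.60788988e+00, -6.08092893e-05,
        1.35380800e+00, -2.06331820e-01]), 'joint_velocities': array([ 0.00078592, -0.00253381, -0.0020226 ,  0.00178459, -0.00048567,
       -0.00034363]), 'joint_torque': array([-9.24820997e-04, -4.34814906e+01, -3.42701733e+01,  7.03425659e-02,
        3.39696638e-02, -3.01285593e-05]), 'tcp_pos': array([0.19786086, 0.53937249, 0.23791336]), 'eef_rot': array([-3.14004946e+00, -2.62358154e-04,  2.78987104e+00]), 'wrist_force': array([-0.23558596,  0.67937356, -0.70225402]), 'moment': array([0.01468818, 0.03300739, 0.02144585]), 'grip_force': 0.0, 'finger_gap': 0.08806397181718575}
```

View pics/top0.png

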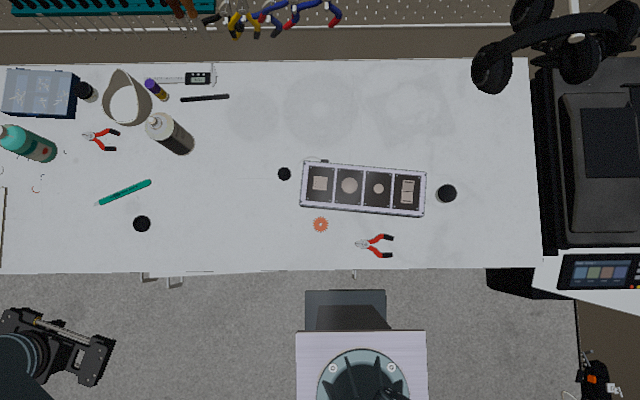

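View pics/scene0.png

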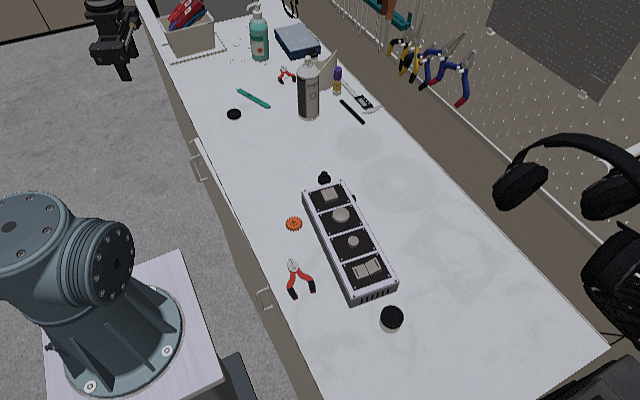

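The top view shows the box at about (300–427, 160–217). From left (+y) to right its controls are the square key (319,184), the mushroom stop (349,186), the small start button (378,189) and the rocker (408,191). The jar is at (447,193), the knob at (284,174), the gear at (320,225) and the cutter at (376,244). The scene view shows the same order.

Run:
```python
from h import *
for n in('top','scene'):
    s=dict(np.load(f'last_{n}.npz')); P=cloud(s); c=s['color'].astype(int)
    g=((c.min(-1)>85)&(c.max(-1)-c.min(-1)<40))
    inb=(P[...,2]>.04)&(P[...,2]<.09)&(abs(P[...,1])<.35)&(P[...,0]>.3)&(P[...,0]<.75)
    nl,L,st,ce=cv2.connectedComponentsWithStats(inb.astype(np.uint8))
    i=1+np.argmax(st[1:,4]); box=L==i
    pts=P[box]; r=cv2.minAreaRect(pts[:,:2].astype(np.float32)); print(n,'box',r,'z',np.percentile(pts[:,2],[5,50,95]))
    hull=cv2.convexHull(np.argwhere(box)[:,::-1].astype(np.int32)); m=np.zeros((400,640),np.uint8); cv2.fillPoly(m,[hull],1)
    nl,L,st,ce=cv2.connectedComponentsWithStats((g&(m>0)).astype(np.uint8),connectivity=4)
    for k in range(1,nl):
        if st[k,4]>25:
            q=P[L==k]; print(st[k],ce[k].round(1),q.mean(0).round(4),np.percentile(q[:,2],[10,50,90]).round(4), cv2.minAreaRect(q[:,:2].astype(np.float32)))
```

```text
top box ((0.49710628390312195, -0.011573851108551025), (0.3043135404586792, 0.11261087656021118), 83.78733825683594) z [0.04937069 0.05514114 0.07161812]
[ 299  160  128   57 2229] [362.7 187.6] [ 0.4977 -0.01    0.0514] [0.0485 0.0525 0.0556] ((0.4534200131893158, -0.010375455021858215), (0.3207641541957855, 0.22268536686897278), 83.73873901367188)
[312 176  16  15 212] [319.7 182.8] [0.5071 0.0938 0.0734] [0.0668 0.0693 0.0718] ((0.4393937587738037, 0.0973365381360054), (0.03605629503726959, 0.1740681380033493), 87.52703857421875)
[341 177  17  17 227] [349.1 185.2] [0.4996 0.0244 0.0781] [0.0754 0.0786 0.081 ] ((0.5002476572990417, 0.024441171437501907), (0.037901803851127625, 0.03842249512672424), 88.15342712402344)
[400 180  15  24 264] [407.1 191.5] [ 0.4835 -0.1133  0.0722] [0.0609 0.0642 0.0703] ((0.41679662466049194, -0.034997180104255676), (0.053588107228279114, 0.2643241584300995), 40.34249496459961)
[373 184  11  10  85] [378.1 188.3] [ 0.4925 -0.0453  0.0694] [0.0672 0.0697 0.0715] ((0.49188125133514404, -0.045799825340509415), (0.02220912091434002, 0.022711055353283882)
[... 251 characters left out ...]
0.0504 0.0543] ((0.4406769275665283, -0.15038007497787476), (0.6987712979316711, 0.19900603592395782), 67.00774383544922)
[321 187  17  14 160] [329.  193.6] [0.5077 0.0931 0.0665] [0.0651 0.0672 0.0687] ((0.5102859139442444, 0.09880447387695312), (0.04619685187935829, 0.03585219010710716), 80.28526306152344)
[348 236  11  10  88] [352.9 240.3] [ 0.4925 -0.0457  0.0664] [0.0651 0.0671 0.0686] ((0.49471691250801086, -0.04219523072242737), (0.032207392156124115, 0.02171381562948227), 59.71091842651367)
[352 257  29  22 318] [366.3 268.2] [ 0.483  -0.1171  0.0669] [0.0586 0.0616 0.0676] ((0.36996784806251526, -0.26835358142852783), (0.45212221145629883, 0.057083457708358765), 53.51675796508789)
```

```bash
cat >> h.py <<'E'
C=np.array([.4960,-.0118]); a=-np.deg2rad(6.2); X=np.array([np.cos(a),np.sin(a)]); Y=np.array([-X[1],X[0]])
def at(x,y): return C+x*X+y*Y
TGT=dict(rocker=at(16,0)*0+at(.016,-.105),key=at(0,.105),start=at(0,-.035))
def go(p):
    o=bot.get_obs(); M=R.from_euler('xyz',o['eef_rot'])
    G=R.from_euler('xyz',[np.pi,0,np.pi+a])
    print('t',o['clock'],'tcp',o['tcp_pos'].round(4),'F',o['wrist_force'].round(1),'gap',o['finger_gap'])
    print('offset',(M.inv().apply(np.array(p)-o['tcp_pos'])/.25).round(4),'turn',((M.inv()*G).as_rotvec()/1.5).round(4))
E
python3 - <<'E'
from h import *
print(TGT); go([*TGT['rocker'],.12])
# rocker profile along box x, from the top view
s=dict(np.load('last_top.npz'));P=cloud(s).reshape(-1,3);q=P[:,:2]-C;x=q@X;y=q@Y
for b in range(-32,32,8):
    m=(abs(y+.105)<.011)&(x*1e3>=b)&(x*1e3<b+8)&(P[:,2]>.03); print(b,m.sum(),np.median(P[m,2]).round(4))
E
```

```text
{'rocker': array([ 0.50056648, -0.11791384]), 'key': array([0.50733993, 0.09258585]), 'start': array([ 0.49222002, -0.04659528])}
t 0.1 tcp [0.1979 0.5394 0.2379] F [-0.2  0.7 -0.7] gap 0.08806397181718575
offset [-2.0426 -2.0503  0.4743] turn [-0.001  -0.0003 -0.1623]
-32 33 0.0585
-24 30 0.0631
-16 30 0.0627
-8 29 0.0624
0 30 0.0637
8 31 0.0666
16 34 0.0697
24 20 0.0706
```

Emit:
send_rows --series '[{"offset": [-0.9, -0.9, 0], "turn": [0, 0, -0.162], "fingers": -1}, {"offset": [-0.9, -0.9, 0], "turn": [0, 0, -0.162], "fingers": -1}, {"offset": [-0.9, -0.9, 0], "turn": [0, 0, -0.162], "fingers": -1}, {"offset": [-0.9, -0.9, 0], "turn": [0, 0, -0.162], "fingers": -1}, {"offset": [-0.9, -0.9, 0], "turn": [0, 0, -0.162], "fingers": -1}, {"offset": [-0.9, -0.9, 0], "turn": [0, 0, -0.162], "fingers": -1}, {"offset": [-0.9, -0.9, 0], "turn": [0, 0, -0.162], "fingers": -1}, {"offset": [-0.9, -0.9, 0], "turn": [0, 0, -0.162], "fingers": -1}, {"offset": [-0.9, -0.9, 0], "turn": [0, 0, -0.162], "fingers": -1}, {"offset": [-0.9, -0.9, 0], "turn": [0, 0, -0.162], "fingers": -1}, {"offset": [-0.9, -0.9, 0], "turn": [0, 0, -0.162], "fingers": -1}, {"offset": [-0.9, -0.9, 0], "turn": [0, 0, -0.162], "fingers": -1}]'

```text
clock: 1.1
tcp_pos: [0.3313, 0.2519, 0.2386]
eef_rot: [3.141, -0.001, 3.034]
wrist_force: [0.1, -0.3, -0.3]
finger_gap: 0.0102
grip_force: 0.0
```

```bash
python3 -c "
from h import *
go([*TGT['rocker'],.12])"
```

```text
t 1.1 tcp [0.3313 0.2519 0.2386] F [ 0.1 -0.3 -0.3] gap 0.010245627450742261
offset [-0.8322 -1.398   0.4736] turn [ 0.0001 -0.0004  0.0004]
```

Emit:
send_rows --series '[{"offset": [-0.5, -0.9, 0], "turn": [0, 0, 0], "fingers": -1}, {"offset": [-0.5, -0.9, 0], "turn": [0, 0, 0], "fingers": -1}, {"offset": [-0.5, -0.9, 0], "turn": [0, 0, 0], "fingers": -1}, {"offset": [-0.5, -0.9, 0], "turn": [0, 0, 0], "fingers": -1}, {"offset": [-0.5, -0.9, 0], "turn": [0, 0, 0], "fingers": -1}, {"offset": [-0.5, -0.9, 0], "turn": [0, 0, 0], "fingers": -1}, {"offset": [-0.5, -0.9, 0], "turn": [0, 0, 0], "fingers": -1}, {"offset": [-0.5, -0.9, 0], "turn": [0, 0, 0], "fingers": -1}, {"offset": [-0.5, -0.9, 0], "turn": [0, 0, 0], "fingers": -1}, {"offset": [-0.5, -0.9, 0], "turn": [0, 0, 0], "fingers": -1}]'

```text
clock: 1.93
tcp_pos: [0.431, 0.0157, 0.2384]
eef_rot: [3.141, -0.001, 3.035]
wrist_force: [-0.2, -0.0, -0.9]
finger_gap: 0.0001
grip_force: 0.0
```

Emit:
send_rows --series '[{"offset": [-0.332, -0.498, 0.474], "turn": [0, 0, 0], "fingers": -1}, {"offset": [-0.332, -0.498, 0.474], "turn": [0, 0, 0], "fingers": -1}, {"offset": [-0.332, -0.498, 0.474], "turn": [0, 0, 0], "fingers": -1}, {"offset": [-0.332, -0.498, 0.474], "turn": [0, 0, 0], "fingers": -1}, {"offset": [-0.332, -0.498, 0.474], "turn": [0, 0, 0], "fingers": -1}, {"offset": [-0.332, -0.498, 0.474], "turn": [0, 0, 0], "fingers": -1}, {"offset": [-0.332, -0.498, 0.474], "turn": [0, 0, 0], "fingers": -1}, {"offset": [-0.332, -0.498, 0.474], "turn": [0, 0, 0], "fingers": -1}, {"offset": [-0.332, -0.498, 0.474], "turn": [0, 0, 0], "fingers": -1}]'

```text
clock: 2.68
tcp_pos: [0.501, -0.1173, 0.1215]
eef_rot: [-3.141, 0.002, 3.035]
wrist_force: [0.5, -0.0, -0.5]
finger_gap: 0.0006
grip_force: 0.0
```

```bash
python3 -c "
from h import *
s=snap('scene'); cv2.imwrite('pics/a1.png',cv2.resize(s['color'][150:350,250:500],None,fx=3,fy=3))
go([*TGT['rocker'],.074])"
```

```text
t 2.7333 tcp [ 0.5011 -0.1175  0.1216] F [-0.4 -0.8  0.2] gap 0.0008390410867339489
offset [ 0.0022 -0.0017  0.1906] turn [-0.0004  0.0013  0.0011]
```

View pics/a1.png

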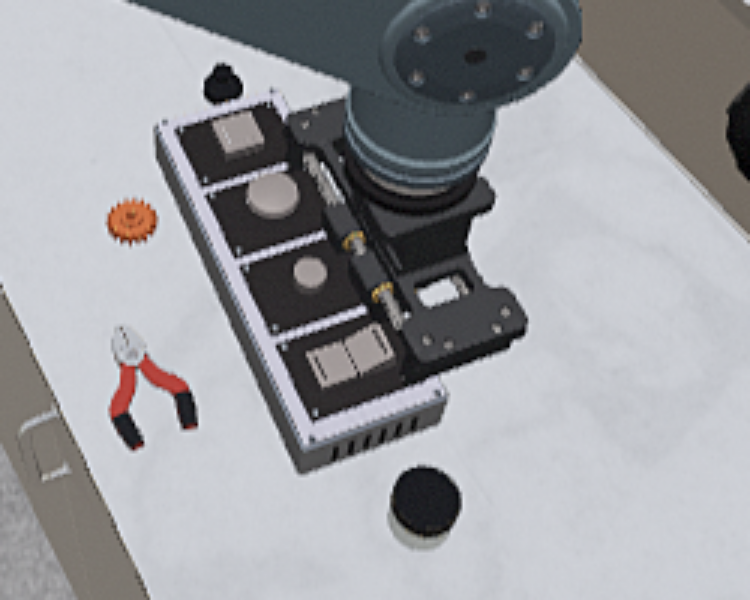

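The crop shows all four controls, with the rocker's rear facet at about (370,345) still raised. The gripper body sits behind and above it, as expected from this oblique view, and the loose parts are untouched.

Emit:
send_rows --series '[{"offset": [0, 0, 0.1], "turn": [0, 0, 0], "fingers": -1}, {"offset": [0, 0, 0.17], "turn": [0, 0, 0], "fingers": -1}, {"offset": [0, 0, 0.19], "turn": [0, 0, 0], "fingers": -1}, {"offset": [0, 0, 0.2], "turn": [0, 0, 0], "fingers": -1}, {"offset": [0, 0, 0.208], "turn": [0, 0, 0], "fingers": -1}, {"offset": [0, 0, 0.214], "turn": [0, 0, 0], "fingers": -1}, {"offset": [0, 0, 0.22], "turn": [0, 0, 0], "fingers": -1}, {"offset": [0, 0, 0.226], "turn": [0, 0, 0], "fingers": -1}, {"offset": [0, 0, 0.23], "turn": [0, 0, 0], "fingers": -1}, {"offset": [0, 0, 0.232], "turn": [0, 0, 0], "fingers": -1}, {"offset": [0, 0, 0.232], "turn": [0, 0, 0], "fingers": -1}, {"offset": [0, 0, 0.232], "turn": [0, 0, 0], "fingers": -1}]'

```text
clock: 3.73
tcp_pos: [0.5012, -0.1194, 0.0626]
eef_rot: [-3.141, 0.001, 3.033]
wrist_force: [1.3, -0.8, 2.3]
finger_gap: 0.0002
grip_force: 1.1
```

Near the stop, so I'll press on in small steps until the force rises.

Emit:
send_rows --series '[{"offset": [0, 0, 0.003], "turn": [0, 0, 0], "fingers": -1}, {"offset": [0, 0, 0.004], "turn": [0, 0, 0], "fingers": -1}, {"offset": [0, 0, 0.004], "turn": [0, 0, 0], "fingers": -1}]'

```text
clock: 3.98
tcp_pos: [0.5013, -0.1194, 0.0624]
eef_rot: [-3.141, 0.001, 3.033]
wrist_force: [-0.6, 1.1, 10.1]
finger_gap: 0.0002
grip_force: 5.3
```

Emit:
send_rows --series '[{"offset": [0, 0, 0.003], "turn": [0, 0, 0], "fingers": -1}, {"offset": [0, 0, 0.004], "turn": [0, 0, 0], "fingers": -1}, {"offset": [0, 0, 0.004], "turn": [0, 0, 0], "fingers": -1}]'

```text
clock: 4.23
tcp_pos: [0.5013, -0.1195, 0.0623]
eef_rot: [-3.141, 0.001, 3.033]
wrist_force: [-5.3, 3.0, 18.9]
finger_gap: 0.0006
grip_force: 9.9
```

The rocker is hard against its stop: 19 N at z = 62.3 mm, where 3 N is enough to move it. Now lift clear and cross to the key.

Emit:
send_rows --series '[{"offset": [0, 0, -0.1], "turn": [0, 0, 0], "fingers": -1}, {"offset": [0, 0, -0.25], "turn": [0, 0, 0], "fingers": -1}, {"offset": [0, 0, -0.25], "turn": [0, 0, 0], "fingers": -1}, {"offset": [0, 0, -0.25], "turn": [0, 0, 0], "fingers": -1}]'

```text
clock: 4.57
tcp_pos: [0.5017, -0.1197, 0.1245]
eef_rot: [-3.14, 0.003, 3.033]
wrist_force: [-0.4, -0.2, -0.4]
finger_gap: 0.0003
grip_force: 0.0
```

```bash
python3 -c "
from h import *
go([*TGT['key'],.122])"
```

```text
t 4.5667 tcp [ 0.5017 -0.1197  0.1245] F [-0.4 -0.2 -0.4] gap 0.0003302024812738407
offset [0.0699 0.8465 0.0083] turn [-0.0011  0.0023 -0.0004]
```

Emit:
send_rows --series '[{"offset": [0.07, 0.847, 0], "turn": [0, 0, 0], "fingers": -1}, {"offset": [0.07, 0.847, 0], "turn": [0, 0, 0], "fingers": -1}, {"offset": [0.07, 0.847, 0], "turn": [0, 0, 0], "fingers": -1}, {"offset": [0.07, 0.847, 0], "turn": [0, 0, 0], "fingers": -1}, {"offset": [0.07, 0.847, 0], "turn": [0, 0, 0], "fingers": -1}, {"offset": [0.07, 0.847, 0], "turn": [0, 0, 0], "fingers": -1}, {"offset": [0.07, 0.847, 0], "turn": [0, 0, 0], "fingers": -1}, {"offset": [0.07, 0.847, 0], "turn": [0, 0, 0], "fingers": -1}, {"offset": [0.07, 0.847, 0], "turn": [0, 0, 0], "fingers": -1}, {"offset": [0.07, 0.847, 0], "turn": [0, 0, 0], "fingers": -1}]'

```text
clock: 5.4
tcp_pos: [0.5061, 0.0918, 0.1222]
eef_rot: [-3.141, -0.001, 3.031]
wrist_force: [0.6, -0.4, 0.1]
finger_gap: 0.0006
grip_force: 0.0
```

```bash
python3 -c "
from h import *
s=snap('scene'); cv2.imwrite('pics/a2.png',cv2.resize(s['color'][150:350,250:500],None,fx=3,fy=3))
P=cloud(s).reshape(-1,3);q=P[:,:2]-C;x=q@X;y=q@Y
for b in range(-32,32,8):
    m=(abs(y+.105)<.011)&(x*1e3>=b)&(x*1e3<b+8)&(P[:,2]>.03); print(b,m.sum(),np.median(P[m,2]).round(4))
go([*TGT['key'],.0635])"
```

```text
-32 55 0.0602
-24 34 0.0682
-16 33 0.0648
-8 30 0.0618
0 37 0.0603
8 36 0.06
16 35 0.0604
24 26 0.058
t 5.45 tcp [0.5063 0.0919 0.1224] F [0.7 0.1 0.1] gap -3.100855709157259e-05
offset [-0.004   0.0035  0.2357] turn [-0.0002 -0.0003 -0.002 ]
```

View pics/a2.png

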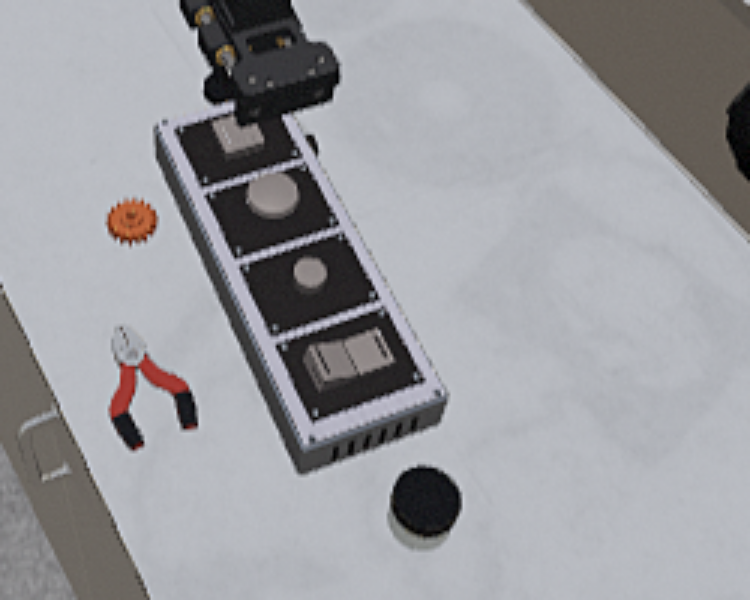

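The crop shows the rocker, at about (350,360), rocked over with its front facet up and its rear facet level; the depth profile confirms this. The gripper is above the key at (240,135). Press the key from contact at 69 mm down to about 63 mm.

Emit:
send_rows --series '[{"offset": [-0.004, 0.003, 0.12], "turn": [0, 0, 0], "fingers": -1}, {"offset": [-0.004, 0.003, 0.18], "turn": [0, 0, 0], "fingers": -1}, {"offset": [-0.004, 0.003, 0.2], "turn": [0, 0, 0], "fingers": -1}, {"offset": [-0.004, 0.003, 0.208], "turn": [0, 0, 0], "fingers": -1}, {"offset": [-0.004, 0.003, 0.214], "turn": [0, 0, 0], "fingers": -1}, {"offset": [-0.004, 0.003, 0.22], "turn": [0, 0, 0], "fingers": -1}, {"offset": [-0.004, 0.003, 0.226], "turn": [0, 0, 0], "fingers": -1}, {"offset": [-0.004, 0.003, 0.23], "turn": [0, 0, 0], "fingers": -1}, {"offset": [-0.004, 0.003, 0.234], "turn": [0, 0, 0], "fingers": -1}, {"offset": [-0.004, 0.003, 0.236], "turn": [0, 0, 0], "fingers": -1}, {"offset": [-0.004, 0.003, 0.236], "turn": [0, 0, 0], "fingers": -1}]'

```text
clock: 6.37
tcp_pos: [0.5081, 0.094, 0.0642]
eef_rot: [3.142, 0.002, 3.033]
wrist_force: [1.1, -1.8, 3.7]
finger_gap: 0.0004
grip_force: 1.6
```

Emit:
send_rows --series '[{"offset": [0, 0, 0.003], "turn": [0, 0, 0], "fingers": -1}, {"offset": [0, 0, 0.004], "turn": [0, 0, 0], "fingers": -1}, {"offset": [0, 0, 0.004], "turn": [0, 0, 0], "fingers": -1}]'

```text
clock: 6.62
tcp_pos: [0.5081, 0.094, 0.0634]
eef_rot: [-3.142, 0.002, 3.033]
wrist_force: [0.1, -1.9, 5.5]
finger_gap: 0.0007
grip_force: 3.1
```

Emit:
send_rows --series '[{"offset": [0, 0, 0.003], "turn": [0, 0, 0], "fingers": -1}, {"offset": [0, 0, 0.004], "turn": [0, 0, 0], "fingers": -1}, {"offset": [0, 0, 0.004], "turn": [0, 0, 0], "fingers": -1}]'

```text
clock: 6.87
tcp_pos: [0.5082, 0.094, 0.0632]
eef_rot: [-3.141, 0.002, 3.033]
wrist_force: [-3.4, -2.7, 14.4]
finger_gap: 0.0002
grip_force: 7.3
```

Emit:
send_rows --series '[{"offset": [0, 0, 0.002], "turn": [0, 0, 0], "fingers": -1}, {"offset": [0, 0, 0.002], "turn": [0, 0, 0], "fingers": -1}]'

```text
clock: 7.03
tcp_pos: [0.5082, 0.094, 0.0631]
eef_rot: [-3.141, 0.001, 3.033]
wrist_force: [-4.9, -3.3, 18.7]
finger_gap: 0.0006
grip_force: 9.5
```

The key is on its stop: 19 N at 63.1 mm. Lift and move to start.

Emit:
send_rows --series '[{"offset": [0, 0, -0.1], "turn": [0, 0, 0], "fingers": -1}, {"offset": [0, 0, -0.25], "turn": [0, 0, 0], "fingers": -1}, {"offset": [0, 0, -0.25], "turn": [0, 0, 0], "fingers": -1}, {"offset": [0, 0, -0.25], "turn": [0, 0, 0], "fingers": -1}]'

```text
clock: 7.37
tcp_pos: [0.5086, 0.0944, 0.1254]
eef_rot: [3.141, 0.004, 3.033]
wrist_force: [-0.1, 0.2, 0.3]
finger_gap: -0.0
grip_force: 0.0
```

```bash
python3 -c "
from h import *
go([*TGT['start'],.122])"
```

```text
t 7.3667 tcp [0.5086 0.0944 0.1254] F [-0.1  0.2  0.3] gap -3.277611540795152e-05
offset [ 0.0041 -0.5679  0.0133] turn [ 0.0005  0.0026 -0.0003]
```

Emit:
send_rows --series '[{"offset": [0.004, -0.566, 0], "turn": [0, 0, 0], "fingers": -1}, {"offset": [0.004, -0.566, 0], "turn": [0, 0, 0], "fingers": -1}, {"offset": [0.004, -0.566, 0], "turn": [0, 0, 0], "fingers": -1}, {"offset": [0.004, -0.566, 0], "turn": [0, 0, 0], "fingers": -1}, {"offset": [0.004, -0.566, 0], "turn": [0, 0, 0], "fingers": -1}, {"offset": [0.004, -0.566, 0], "turn": [0, 0, 0], "fingers": -1}, {"offset": [0.004, -0.566, 0], "turn": [0, 0, 0], "fingers": -1}, {"offset": [0.004, -0.566, 0], "turn": [0, 0, 0], "fingers": -1}]'

```text
clock: 8.03
tcp_pos: [0.4905, -0.0451, 0.123]
eef_rot: [3.141, -0.001, 3.034]
wrist_force: [-0.9, 0.3, -0.1]
finger_gap: 0.0003
grip_force: 0.0
```

```bash
python3 -c "
from h import *
s=snap('scene'); cv2.imwrite('pics/a3.png',cv2.resize(s['color'][150:350,250:500],None,fx=3,fy=3))
P=cloud(s).reshape(-1,3);q=P[:,:2]-C;x=q@X;y=q@Y
for yy in(.105,.035):
    m=(abs(y-yy)<.012)&(abs(x)<.012); print(yy,m.sum(),np.percentile(P[m,2],[10,50,90]).round(4))
go([*TGT['start'],.0635])"
```

```text
0.105 73 [0.0597 0.0615 0.0632]
0.035 80 [0.0527 0.077  0.228 ]
t 8.0833 tcp [ 0.4907 -0.0451  0.1232] F [ 0.1 -0.4 -0.2] gap 0.0005263871988109933
offset [-0.0068 -0.0055  0.2388] turn [ 0.0003 -0.0006  0.0008]
```

View pics/a3.png

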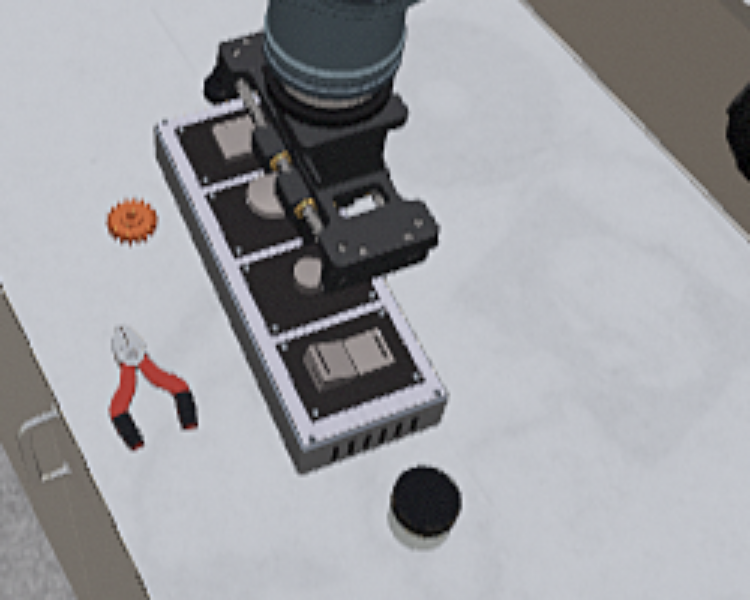

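The crop shows the key at (232,135), lower than before, with its depth down from 67 to 61.5 mm. The rocker is still over, and the gripper is above the start button at (310,272).

Emit:
send_rows --series '[{"offset": [-0.006, -0.005, 0.12], "turn": [0, 0, 0], "fingers": -1}, {"offset": [-0.006, -0.005, 0.18], "turn": [0, 0, 0], "fingers": -1}, {"offset": [-0.006, -0.005, 0.2], "turn": [0, 0, 0], "fingers": -1}, {"offset": [-0.006, -0.005, 0.21], "turn": [0, 0, 0], "fingers": -1}, {"offset": [-0.006, -0.005, 0.217], "turn": [0, 0, 0], "fingers": -1}, {"offset": [-0.006, -0.005, 0.223], "turn": [0, 0, 0], "fingers": -1}, {"offset": [-0.006, -0.005, 0.229], "turn": [0, 0, 0], "fingers": -1}, {"offset": [-0.006, -0.005, 0.234], "turn": [0, 0, 0], "fingers": -1}, {"offset": [-0.006, -0.005, 0.238], "turn": [0, 0, 0], "fingers": -1}, {"offset": [-0.006, -0.005, 0.241], "turn": [0, 0, 0], "fingers": -1}, {"offset": [-0.006, -0.005, 0.241], "turn": [0, 0, 0], "fingers": -1}]'

```text
clock: 9.0
tcp_pos: [0.493, -0.0479, 0.064]
eef_rot: [3.141, 0.002, 3.033]
wrist_force: [1.7, 2.8, 4.5]
finger_gap: 0.0004
grip_force: 2.2
```

Emit:
send_rows --series '[{"offset": [0, 0, 0.003], "turn": [0, 0, 0], "fingers": -1}, {"offset": [0, 0, 0.004], "turn": [0, 0, 0], "fingers": -1}, {"offset": [0, 0, 0.004], "turn": [0, 0, 0], "fingers": -1}]'

```text
clock: 9.25
tcp_pos: [0.493, -0.0479, 0.0634]
eef_rot: [3.142, 0.001, 3.033]
wrist_force: [-0.6, 2.8, 9.6]
finger_gap: 0.0005
grip_force: 4.7
```

Emit:
send_rows --series '[{"offset": [0, 0, 0.003], "turn": [0, 0, 0], "fingers": -1}, {"offset": [0, 0, 0.004], "turn": [0, 0, 0], "fingers": -1}, {"offset": [0, 0, 0.004], "turn": [0, 0, 0], "fingers": -1}]'

```text
clock: 9.5
tcp_pos: [0.4931, -0.0479, 0.0632]
eef_rot: [-3.142, 0.001, 3.033]
wrist_force: [-3.8, 4.7, 18.9]
finger_gap: 0.0005
grip_force: 9.2
```

Emit:
send_rows --series '[{"offset": [0, 0, -0.1], "turn": [0, 0, 0], "fingers": -1}, {"offset": [0, 0, -0.25], "turn": [0, 0, 0], "fingers": -1}, {"offset": [0, 0, -0.4], "turn": [0, 0, 0], "fingers": -1}, {"offset": [0, 0, -0.5], "turn": [0, 0, 0], "fingers": -1}, {"offset": [0, 0, -0.5], "turn": [0, 0, 0], "fingers": -1}, {"offset": [0, 0, -0.5], "turn": [0, 0, 0], "fingers": -1}, {"offset": [0, 0, -0.5], "turn": [0, 0, 0], "fingers": -1}]'

```text
clock: 10.08
tcp_pos: [0.4914, -0.0479, 0.1852]
eef_rot: [-3.142, -0.002, 3.033]
wrist_force: [-0.1, 0.3, -0.4]
finger_gap: 0.0003
grip_force: 0.0
```

```bash
python3 -c "
from h import *
s=snap('scene'); cv2.imwrite('pics/a4.png',cv2.resize(s['color'][150:350,250:500],None,fx=3,fy=3))
P=cloud(s).reshape(-1,3);q=P[:,:2]-C;x=q@X;y=q@Y
for yy in(.105,.035,-.035):
    m=(abs(y-yy)<.009)&(abs(x)<.009)&(P[:,2]<.1); print(yy,m.sum(),np.percentile(P[m,2],[10,50,90]).round(4))
print(bot.get_obs()['clock'],bot.get_obs()['wrist_force'])"
```

```text
0.105 41 [0.0602 0.0615 0.0628]
0.035 57 [0.0755 0.0776 0.0787]
-0.035 62 [0.0648 0.0669 0.0689]
10.1333 [ 0.26521858 -0.24291684 -0.25403011]
```

View pics/a4.png

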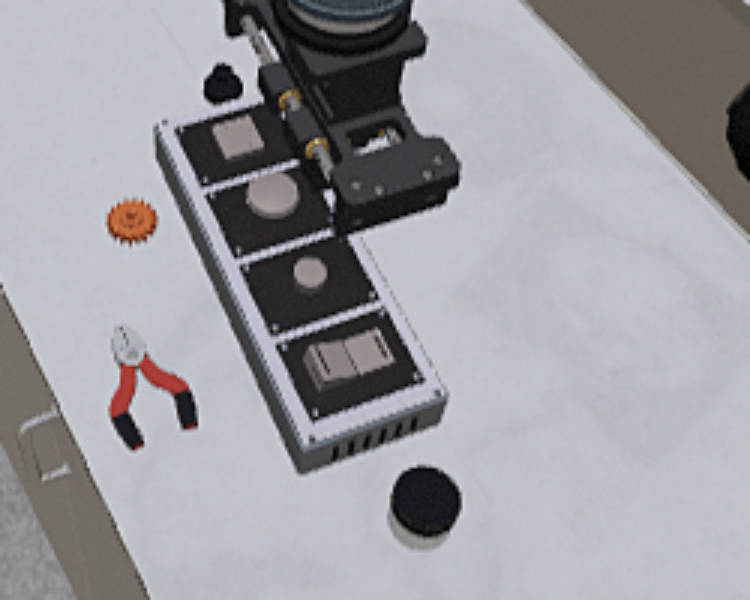

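The final crop shows the key down (237,138), the stop untouched (272,193), start back up (310,272) and the rocker over (350,360). The loose parts have not moved, and the arm is clear.

```bash
python3 -c "
from plant import bot
print(bot.finish_job())"
```

```text
the job is handed in; nothing more can be done
None
```

I rocked the switch over, latched the key down, then pressed and released start, in that order; the stop button and loose parts were left alone, and the job was handed in at about 10 s with the arm clear (no verdict was returned).

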